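# Set the desk timer for a ten-minute break

### The arm

A 6-joint arm with a two-finger parallel gripper is mounted at the origin on the work surface. World frame = base frame: x ahead of the robot, y to its left, z up, the work surface at z = 0. Lengths are in m, angles in rad, forces in N, time in s.
With the tool pointing down it reaches from about 0.35 to 0.775 m from the base axis. Payload 5.5 kg.
Tool frame: the origin (TCP) lies between the finger pads; the fingertips stand 11 mm ahead of it and the grasp point (between the pads) lies 8 mm behind it (tips_ahead is the distance from the TCP to the fingertips, in m); z points along the fingers, y is the line along which they close (so a half turn about z gives the same grasp; the last joint's range is limited). The gripper opens to 85 mm and grips with 20 to 120 N. Pads are 22 mm wide; open, the fingers measure 114 mm over their backs; the gripper's body (76 mm by 85 mm) begins 54 mm behind the grasp point. The pads swing forward as they close: fully open they stand 13 mm farther back than shut.
Start: joints at [-1.364, 0.313, 0.046, 1.304, 0, 1.431], TCP at [0.195, -0.541, 0.22] pointing down, gripper open.
Joint ranges: [-2.76, 2.76], [-0.86, 1.69], [-1.03, 1.26], [-2.2, 2.34], [-1.47, 1.5], [-3.14, 3.14]. Speed limits (rad/s): [2.57, 2.57, 3.14, 3.14, 3.14, 3.14].

### API

Orientations are given as a unit quaternion [w, x, y, z].
In Python, from workcell import * gives the robot as it stands. The module is installed in compiled form; this text tells all that it offers.
- The arm moves only by the tool jog_arm, never from a script. Its argument "moves" is a list of rows, each an object with "fingers": the closure, from 0 (fully open) to 1 (shut); "slide": the shift along the tool's x, y, z in mm, a list of three; "angular": the turn, a rotation vector about the tool's x, y, z in degrees, a list of three. A call has 1 to 10 rows; each row is the pose to reach, as a shift and turn from the pose commanded when the call began, along the tool's axes at that moment; what a row does not reach only later rows make up. A row lasts 1/12 s, in which the tool goes at most 41.7 mm and 7.16 degrees, less where a joint would pass 70% of its speed; a pose out of reach is approached as far as the arm can. A call with a gripper value outside its range is refused whole. The fingers move at their own pace and stop on an object; "squeeze" is the grip in N (left out, the last holds). Time passes only in rows, so rows that repeat a pose let the fingers close. It gives the time, the measured TCP pose, the force, the opening and the grip force at its end, in the units of the state.
- get_state(): the state, without advancing time (a new reading comes with each control period).
- read_camera(name): name is "side" or "top"; returns a dict with "color" (400x640x3 uint8, red, green, blue), "fovy" (degrees; the focal length in pixels is half the picture's height over the tangent of half this angle, whatever the lens; pixels are square), "cx", "cy" (the principal point, pixels), "world_from_camera" (4x4, takes a point from camera to world coordinates). Camera axes: x right, y down, z forward; pixel columns grow to the right and rows downward; lengths in m; the calibration is good to about 2 mm. A picture is of the moment at which its call begins. There is no depth.
- hand_in(): hands the job in; it is judged then, once.
Trained networks look in a picture, given as the dict that the camera call returned (one of the last four; its "shot" number tells which), for a name from the list of things; names that differ only in an ending like _2 or _b are one class to them, and where a whole thing is asked for, a point or a joint stands for the part that bears it (a point fixed in the world has none). Each returns a list of dicts, best first, with "p" (0 to 1); they miss things now and then, are a little off and sometimes report something else, mostly with a low value. They report only what shows in the picture. A call takes as long as a camera call. They do not tell look-alikes from the thing itself.
- look_for(target, picture): "point" ([column, row] in pixels, amid what is visible of it).
- tip_of(target, picture): "point" ([column, row] in pixels: a listed point, or the origin of a listed thing).
The state is a dict: "clock": time; "joint_pos": joint angles; "qvel": joint speeds; "tau": joint torques, N m; "tcp_pos": TCP position; "orientation": TCP orientation; "wrist_force": force on the tool from outside, world axes, zero at the start; "ft_torque": the same for the moment, N m; "finger_gap": finger opening in m; "grip_force": force on a finger pad.
Only numpy, scipy, OpenCV 4.12 (cv2) and the standard library are available. Lean on these libraries where they do the work, as an engineer would, in place of code of your own. Each camera call takes 0.05 s, during which the arm holds its last target. There are 200 camera calls.

### The job

Set the red desk timer for a ten-minute break: twist its knob clockwise past the black top mark so that the spring is wound, then turn it back down to the green mark, and let go. Leave the blue timer's knob as it is set, and do not shove or tip the white mug.

Things in the scene. Friction and masses are not known exactly. Their poses are not given: they have to be found in the camera images.
- red_timer (a joint): Red timer's knob angle, rad: 0 at the zero mark, growing clockwise seen from above; starts between 0 and 0.35. Marks on its white dial (radius 51 mm, 40 mm above the desk): small grey ticks every 0.087 (a minute), thick green mark (ten minutes) at 0.873, thick black top mark at 1.309; hard stop at 1.658. It stays where it is left (friction 0.04 N m, no spring-back).
- red_timer_grip (a point): On the axis of the red timer's bar knob, 70 mm above the desk, the height to grip it. Bar 46 long, 14 thick, top at 82 mm, on a round skirt of radius 26, top at 47 mm. x runs along the bar to its pointer end (white stripe and nib), y across its thickness, z up; the frame turns with the knob, its yaw falling as the angle grows. Housing red, 110 x 110 x 40 mm, fixed to the desk.
- blue_timer_tip (a point): Pointer end of the bar knob of the blue timer, 23 mm from its turning axis, 70 mm above the desk; x points outwards along the bar. This timer is of the same make and size as the red one, but blue; it too is fixed to the desk and is not to be used.
- mug: White mug with a handle, 80 mm across and 95 mm high, standing loose; origin at the centre of its underside, z up.
Not all that is in view belongs to the job. There is more than one size of the part that bears red_timer; the job needs the smallest.

How it is judged:
By the outcome, as a careful person would: the job done as asked, in the order asked, and still so for the second after the job is handed in, with the robot touching nothing.
It also fails if it takes over 32 s, if anything falls off the work surface, if the arm or the gripper's body presses on something with over 40 N, if the wrist force passes 120 N, or if a joint passes its speed limit or range.

## Working session

There is one attempt and no reset: what is moved stays moved. The work goes in short steps, Python scripts to look and compute and a tool call to move; the robot and the scene stay as the last step left them, time stands still between calls to the robot, and variables do not carry over. Pictures are saved under pics/ and viewed, at most 10 in all, crops included, and the job is handed in when it is done.

Besides the shell and the picture viewer there is one more tool, called after "Emit:" in YAML: its name, and indented under it one key for each argument. jog_arm: Moves the arm, as the interface text tells. Its arguments: {"type":"object","properties":{"moves":{"type":"array","items":{"type":"object","properties":{"fingers":{"type":"number"},"slide":{"type":"array","items":{"type":"number"}},"angular":{"type":"array","items":{"type":"number"}}}}},"squeeze":{"type":"number"}},"required":["moves"]}

```bash
mkdir -p pics
cat > h.py <<'E'
from workcell import *
import numpy as np, cv2
def ray(p,px):
    f=200/np.tan(np.radians(p["fovy"])/2);T=np.array(p["world_from_camera"])
    d=T[:3,:3]@np.array([(px[0]-p["cx"])/f,(px[1]-p["cy"])/f,1]);return T[:3,3],d
def at_z(p,px,z):
    o,d=ray(p,px);return o+d*(z-o[2])/d[2]
def proj(p,X):
    f=200/np.tan(np.radians(p["fovy"])/2);T=np.linalg.inv(np.array(p["world_from_camera"]))
    c=T[:3,:3]@np.array(X)+T[:3,3];return np.array([p["cx"]+f*c[0]/c[2],p["cy"]+f*c[1]/c[2]])
E
python3 - <<'E'
from h import *
np.set_printoptions(precision=4,suppress=True)
for n in("top","side"):
    p=read_camera(n);cv2.imwrite(f"pics/{n}0.png",p["color"][:,:,::-1])
    print(n,p["fovy"],p["cx"],p["cy"],np.array(p["world_from_camera"]))
    for t,z in(("red_timer",.04),("red_timer_grip",.07),("blue_timer_tip",.07),("mug",0)):
        for fn in(look_for,tip_of):
            try:
                for r in fn(t,p)[:4]: print(t,fn.__name__,np.round(r["point"],1),round(r["p"],2),at_z(p,r["point"],z))
            except Exception as e: print(t,e)
print(get_state())
E
```

```text
top 44.93173183848508 319.2120831758097 202.45281310572435 [[-0.0143 -0.9944  0.105   0.3437]
 [-0.9996  0.0167  0.0219  0.0477]
 [-0.0236 -0.1047 -0.9942  1.3845]
 [ 0.      0.      0.      1.    ]]
red_timer call [185.6 266.4] 0.89 [0.3135 0.4508 0.04  ]
red_timer call [213.4 126.1] 0.63 [0.7102 0.3767 0.04  ]
red_timer call [235.2 198.9] 0.58 [0.4997 0.3133 0.04  ]
red_timer it knows: blue_timer_tip, mug, red_timer_grip
red_timer_grip call [215.3 125.3] 0.94 [0.7042 0.364  0.07  ]
red_timer_grip call [187.8 267.9] 0.93 [0.3101 0.4357 0.07  ]
red_timer_grip call [234.5 196.9] 0.64 [0.5018 0.3093 0.07  ]
red_timer_grip call [210.2 125.6] 0.85 [0.7037 0.3784 0.07  ]
red_timer_grip call [184.9 267.1] 0.84 [0.3123 0.4437 0.07  ]
red_timer_grip call [234.3 195.8] 0.49 [0.5049 0.3099 0.07  ]
blue_timer_tip call [342.1 187.3] 0.66 [0.5232 0.0134 0.07  ]
blue_timer_tip call [337.8 177.7] 0.74 [0.55   0.0247 0.07  ]
mug call [442.9 176. ] 0.84 [ 0.5605 -0.2789  0.    ]
mug call [439.7 181.1] 0.7 [ 0.5459 -0.2692  0.    ]
side 51.633179560026726 317.5108214172187 204.8324146388803 [[ 0.9949 
[... 697 characters left out ...]
8.1] 0.55 [0.2941 0.4901 0.07  ]
blue_timer_tip call [340.6 220.7] 0.55 [0.5476 0.0273 0.07  ]
mug call [366.2 336.7] 0.82 [ 0.5689 -0.2445  0.    ]
mug call [360.5 349.6] 0.9 [ 0.5519 -0.2717  0.    ]
{'clock': 0.8, 'joint_pos': array([-1.3636,  0.3132,  0.0461,  1.3036, -0.    ,  1.4312]), 'qvel': array([-0.0007,  0.0002, -0.0001,  0.0003, -0.0005, -0.0009]), 'tau': array([  0.0006, -48.0389,  29.8795,  -0.0001,   0.    ,  -0.    ]), 'tcp_pos': array([ 0.1954, -0.5408,  0.2203]), 'orientation': array([ 0.0001,  0.985 ,  0.1725, -0.    ]), 'wrist_force': array([-0.4844,  0.8765, -0.4828]), 'ft_torque': array([-0.0406,  0.0319,  0.0178]), 'grip_force': 0.0, 'finger_gap': 0.08512962118775154}
```

View pics/top0.png

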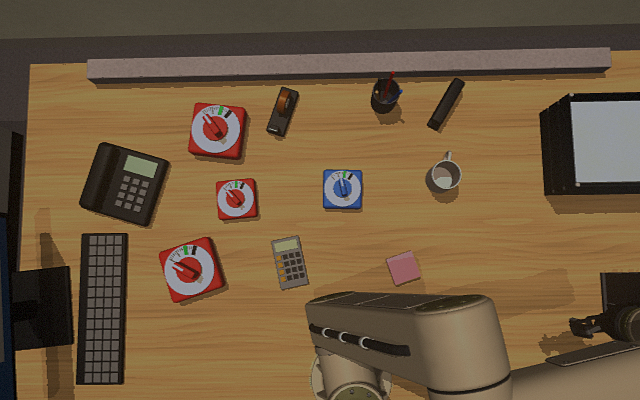

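View pics/side0.png

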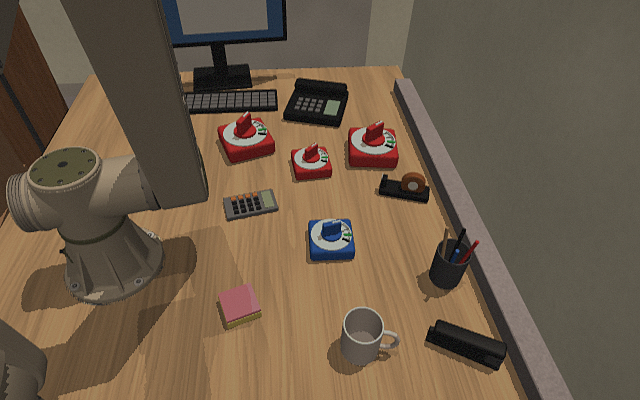

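The smallest red timer is the middle one, at top (235,198), the same size as the blue one at (342,188). The mug is at (443,176). Next I'll zoom in on the knob.

Run:
```python
from h import *
np.set_printoptions(precision=4,suppress=True)
p=read_camera("top");s=read_camera("side");ims=[]
for q,c in((p,(236,199)),(s,(312,158))):
    im=q["color"][c[1]-28:c[1]+28,c[0]-28:c[0]+28,::-1]
    ims.append(cv2.resize(im,(400,400),interpolation=cv2.INTER_CUBIC))
    h=cv2.cvtColor(q["color"],cv2.COLOR_RGB2HSV)
    m=((h[...,0]<8)|(h[...,0]>172))&(h[...,1]>120)
    w=(h[...,1]<80)&(h[...,2]>90)
    M=np.zeros(m.shape,bool);M[c[1]-28:c[1]+28,c[0]-28:c[0]+28]=1
    ys,xs=np.nonzero((w)&M);hull=cv2.convexHull(np.stack([xs,ys],1).astype(np.int32));e=cv2.fitEllipse(hull) if len(hull)>5 else None
    print("dial",e,at_z(q,e[0],.04))
    ys,xs=np.nonzero(m&M);r=cv2.minAreaRect(np.stack([xs,ys],1).astype(np.float32));print("box",r)
cv2.imwrite("pics/crop1.png",np.hstack(ims))
```

```text
dial ((235.11737060546875, 198.13177490234375), (35.409854888916016, 36.1891975402832), 55.02652359008789) [0.5019 0.3135 0.04  ]
box ((236.0792236328125, 198.79208374023438), (38.80644989013672, 39.403472900390625), 84.2894058227539)
dial ((311.1607971191406, 156.25335693359375), (26.193145751953125, 33.47710037231445), 83.31822204589844) [0.5012 0.3192 0.04  ]
box ((310.7967224121094, 162.1360626220703), (35.78739547729492, 37.56245040893555), 76.75948333740234)
```

View pics/crop1.png

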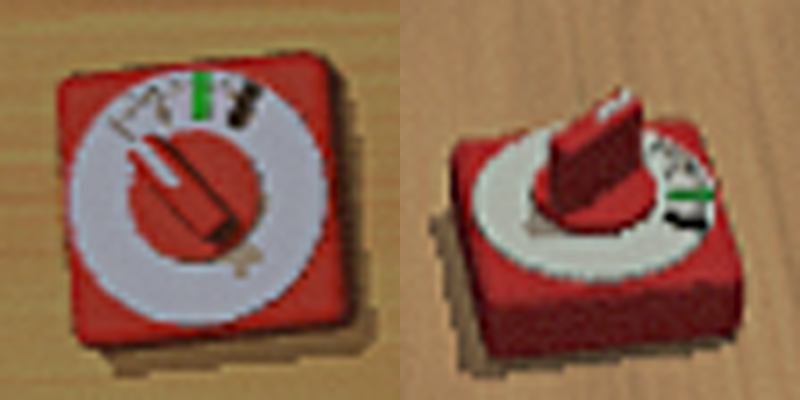

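```bash
cat >> h.py <<'E'
from scipy.spatial.transform import Rotation as R
def to(x,y,z,yaw):
    "tool move to pose pointing down, tool x at yaw (deg): slide mm and turn about tool z deg"
    s=get_state();w=s["orientation"];r=R.from_quat([w[1],w[2],w[3],w[0]]);m=r.as_matrix()
    cur=np.degrees(np.arctan2(m[1,0],m[0,0]))
    print("clock",s["clock"],"pos",s["tcp_pos"],"yaw",cur,"q6",np.degrees(s["joint_pos"][5]),"gap",s["finger_gap"],"F",s["wrist_force"])
    print("slide",np.round(m.T@(np.array([x,y,z])-s["tcp_pos"])*1000,1),"turn z",cur-yaw)
E
python3 - <<'E'
from h import *
np.set_printoptions(precision=4,suppress=True)
p=read_camera("top")
cr=lambda u,v,z:at_z(p,(208+u/7.143-.5,171+v/7.143-.5),z)
c=np.array([.502,.314,.04])
for n,u,v in(("green",202,95),("black",244,104)):
    d=cr(u,v,.04)-c;print(n,np.degrees(np.arctan2(d[1],d[0])),np.hypot(*d[:2]))
a=cr(140,148,.082);b=cr(222,226,.082);d=a-b
print("bar",a,b,(a+b)/2,np.degrees(np.arctan2(d[1],d[0])),np.hypot(*d[:2]))
to(.502,.312,.2,225)
E
```

```text
green -3.0905931529026542 0.04059602808437129
black -27.198838045667255 0.041214934333446356
bar [0.5163 0.3273 0.082 ] [0.4858 0.2957 0.082 ] [0.5011 0.3115 0.082 ] 45.971476266213784 0.04386323047716575
clock 0.95 pos [ 0.1954 -0.5408  0.2203] yaw 19.869988995438455 q6 82.00117328830581 gap 0.08553380275383346 F [-0.0311 -0.3736 -0.3862]
slide [ 578.2 -697.8   20.2] turn z -205.13001100456154
```

Emit:
jog_arm:
  moves:
    - {"slide": [19, -23, 0], "angular": [0, 0, -6.8], "fingers": 0.3}
    - {"slide": [38, -46, 0], "angular": [0, 0, -13.6], "fingers": 0.3}
    - {"slide": [58, -70, 0], "angular": [0, 0, -20.4], "fingers": 0.3}
    - {"slide": [77, -93, 0], "angular": [0, 0, -27.2], "fingers": 0.3}
    - {"slide": [96, -116, 0], "angular": [0, 0, -34], "fingers": 0.3}
    - {"slide": [116, -140, 0], "angular": [0, 0, -40.8], "fingers": 0.3}
    - {"slide": [135, -163, 0], "angular": [0, 0, -47.6], "fingers": 0.3}
    - {"slide": [154, -186, 0], "angular": [0, 0, -54.4], "fingers": 0.3}
    - {"slide": [174, -209, 0], "angular": [0, 0, -61.2], "fingers": 0.3}
    - {"slide": [193, -233, 0], "angular": [0, 0, -68], "fingers": 0.3}

```text
clock: 1.78
tcp_pos: [0.2981, -0.2549, 0.2205]
orientation: [0.0, 0.718, 0.696, -0.0]
wrist_force: [1.3, -0.6, -0.1]
finger_gap: 0.0598
grip_force: 0.0
```

```bash
python3 -c "
from h import *
to(.5015,.3125,.2,226)"
```

```text
clock 1.7833 pos [ 0.2980783  -0.25487205  0.22049767] yaw 88.17891446221577 q6 39.51521690337593 gap 0.05975657969272183 F [ 1.33426717 -0.61264494 -0.13544483]
slide [573.6 185.3  20.2] turn z -137.82108553778423
```

Emit:
jog_arm:
  moves:
    - {"slide": [29, 9, 0], "angular": [0, 0, -6.9]}
    - {"slide": [57, 19, 0], "angular": [0, 0, -13.8]}
    - {"slide": [86, 28, 0], "angular": [0, 0, -20.7]}
    - {"slide": [115, 37, 0], "angular": [0, 0, -27.6]}
    - {"slide": [143, 46, 0], "angular": [0, 0, -34.5]}
    - {"slide": [172, 56, 0], "angular": [0, 0, -41.4]}
    - {"slide": [201, 65, 0], "angular": [0, 0, -48.3]}
    - {"slide": [230, 74, 0], "angular": [0, 0, -55.2]}
    - {"slide": [258, 83, 0], "angular": [0, 0, -62.1]}
    - {"slide": [287, 93, 0], "angular": [0, 0, -69]}

```text
schema error: expected keys fingers, slide, angular
```

```bash
python3 -c "
from h import *
to(.5015,.3125,.13,226)"
```

```text
clock 1.7833 pos [ 0.2980783  -0.25487205  0.22049767] yaw 88.17891446221577 q6 39.51521690337593 gap 0.05975657969272183 F [ 1.33426717 -0.61264494 -0.13544483]
slide [573.6 185.2  90.2] turn z -137.82108553778423
```

Emit:
jog_arm:
  moves:
    - {"fingers": 0.3, "slide": [29, 9, 0], "angular": [0, 0, -6.9]}
    - {"fingers": 0.3, "slide": [57, 19, 0], "angular": [0, 0, -13.8]}
    - {"fingers": 0.3, "slide": [86, 28, 0], "angular": [0, 0, -20.7]}
    - {"fingers": 0.3, "slide": [115, 37, 0], "angular": [0, 0, -27.6]}
    - {"fingers": 0.3, "slide": [143, 46, 0], "angular": [0, 0, -34.5]}
    - {"fingers": 0.3, "slide": [172, 56, 0], "angular": [0, 0, -41.4]}
    - {"fingers": 0.3, "slide": [201, 65, 0], "angular": [0, 0, -48.3]}
    - {"fingers": 0.3, "slide": [230, 74, 0], "angular": [0, 0, -55.2]}
    - {"fingers": 0.3, "slide": [258, 83, 0], "angular": [0, 0, -62.1]}
    - {"fingers": 0.3, "slide": [287, 93, 0], "angular": [0, 0, -69]}

```text
clock: 2.62
tcp_pos: [0.4015, 0.0288, 0.2206]
orientation: [0.0, 0.198, 0.98, -0.0]
wrist_force: [1.0, -1.1, -0.2]
finger_gap: 0.0599
grip_force: 0.0
```

```bash
python3 -c "
from h import *
to(.5015,.3125,.13,226)"
```

```text
clock 2.6167 pos [0.40153969 0.02876761 0.22057933] yaw 157.21673063890984 q6 15.428212205359642 gap 0.05993241872030708 F [ 1.04744646 -1.12211941 -0.21841727]
slide [ 17.8 300.3  90.6] turn z -68.78326936109016
```

Emit:
jog_arm:
  moves:
    - {"fingers": 0.3, "slide": [2, 33, 0], "angular": [0, 0, -6.9]}
    - {"fingers": 0.3, "slide": [4, 67, 0], "angular": [0, 0, -13.8]}
    - {"fingers": 0.3, "slide": [6, 100, 0], "angular": [0, 0, -20.7]}
    - {"fingers": 0.3, "slide": [8, 133, 10], "angular": [0, 0, -27.6]}
    - {"fingers": 0.3, "slide": [10, 167, 20], "angular": [0, 0, -34.5]}
    - {"fingers": 0.3, "slide": [12, 200, 40], "angular": [0, 0, -41.4]}
    - {"fingers": 0.3, "slide": [14, 234, 60], "angular": [0, 0, -48.3]}
    - {"fingers": 0.3, "slide": [16, 267, 75], "angular": [0, 0, -55.2]}
    - {"fingers": 0.3, "slide": [18, 300, 90], "angular": [0, 0, -62.1]}
    - {"fingers": 0.3, "slide": [18, 300, 90], "angular": [0, 0, -68.8]}

```text
clock: 3.45
tcp_pos: [0.5027, 0.3144, 0.126]
orientation: [-0.001, -0.393, 0.92, 0.001]
wrist_force: [0.1, -0.4, -0.6]
finger_gap: 0.06
grip_force: 0.0
```

Run:
```python
from h import *
to(.5015,.3125,.063,226)
s=read_camera("side");p=read_camera("top");ims=[]
for q,c in((p,(236,199)),(s,(312,158))):
    ims.append(cv2.resize(q["color"][c[1]-40:c[1]+40,c[0]-40:c[0]+40,::-1],(400,400),interpolation=cv2.INTER_CUBIC))
cv2.imwrite("pics/crop2.png",np.hstack(ims))
```

```text
clock 3.45 pos [0.50268304 0.31442351 0.12602862] yaw -133.76384585042882 q6 -22.008126559283948 gap 0.05996445955783416 F [ 0.10064924 -0.35236257 -0.62057806]
slide [ 2.1 -0.6 63. ] turn z -359.7638458504288
```

View pics/crop2.png

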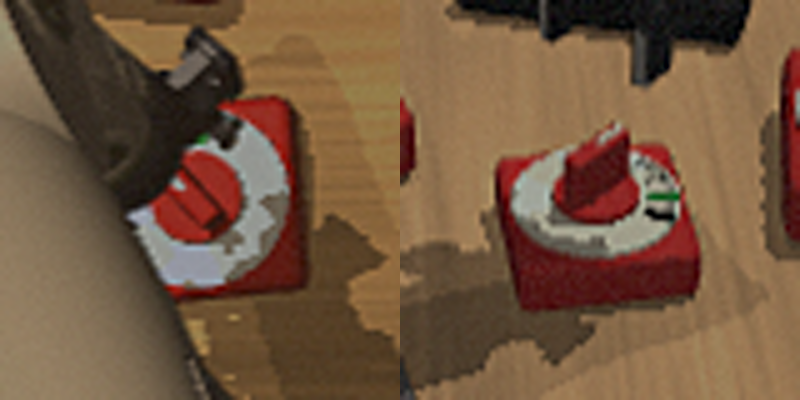

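Knob untouched; the gripper hangs over it, its closing line across the bar (the bar's centre is at about (190,195) in the left crop). Going down.

Emit:
jog_arm:
  moves:
    - {"fingers": 0.3, "slide": [0, 0, 0], "angular": [0, 0, 0]}
    - {"fingers": 0.3, "slide": [0, 0, 15], "angular": [0, 0, 0]}
    - {"fingers": 0.3, "slide": [0, 0, 35], "angular": [0, 0, 0]}
    - {"fingers": 0.3, "slide": [0, 0, 55], "angular": [0, 0, 0]}
    - {"fingers": 0.3, "slide": [0, 0, 64], "angular": [0, 0, 0]}
    - {"fingers": 0.3, "slide": [0, 0, 64], "angular": [0, 0, 0]}
    - {"fingers": 0.3, "slide": [0, 0, 64], "angular": [0, 0, 0]}

```text
clock: 4.13
tcp_pos: [0.5027, 0.3096, 0.067]
orientation: [0.0, -0.387, 0.922, -0.0]
wrist_force: [0.1, 0.3, 0.6]
finger_gap: 0.0596
grip_force: 0.0
```

Run:
```python
from h import *
to(.5015,.3125,.063,226)
s=read_camera("side");p=read_camera("top");ims=[]
for q,c in((p,(236,199)),(s,(312,158))):
    ims.append(cv2.resize(q["color"][c[1]-40:c[1]+40,c[0]-40:c[0]+40,::-1],(400,400),interpolation=cv2.INTER_CUBIC))
cv2.imwrite("pics/crop3.png",np.hstack(ims))
```

```text
clock 4.1333 pos [0.50273948 0.30957524 0.06700753] yaw -134.45410334453976 q6 -21.705433012127596 gap 0.05964691770135896 F [0.13653484 0.30649858 0.61397692]
slide [-1.2  2.9  4. ] turn z -360.45410334453976
```

View pics/crop3.png

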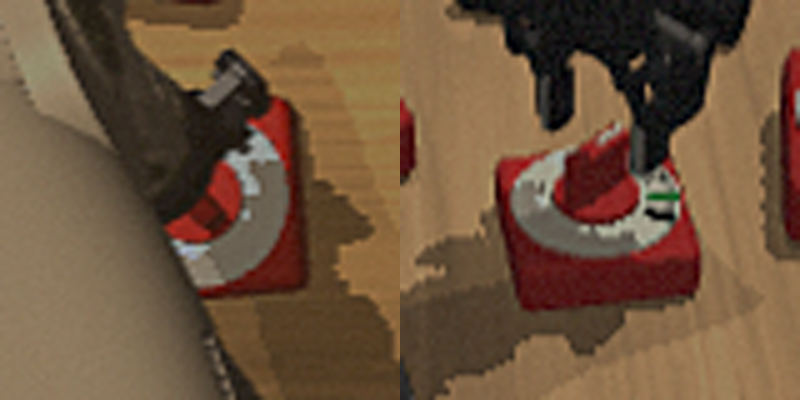

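Run:
```python
from h import *
np.set_printoptions(precision=4,suppress=True)
s=read_camera("side");p=read_camera("top")
g=get_state();t=g["tcp_pos"]
for z in(.056,.065):
    for px in((303,143),(321.6,152)): print(z,at_z(s,px,z))
print("expect tip mid px side",proj(s,[t[0],t[1],.06]))
# bar top ends as seen in side: (565,155)-(628,125) crop
for u,v in((566,152),(628,126)): print("bar",at_z(s,(272+(u-400)/5-.5,118+v/5-.5),.082))
```

```text
0.056 [0.4802 0.3647 0.056 ]
0.056 [0.5319 0.317  0.056 ]
0.065 [0.4794 0.3528 0.065 ]
0.065 [0.5305 0.3057 0.065 ]
expect tip mid px side [312.3296 152.7592]
bar [0.481  0.3069 0.082 ]
bar [0.5192 0.3288 0.082 ]
```

Run:
```python
from h import *
s=read_camera("side");p=read_camera("top");g=get_state();t=g["tcp_pos"]
w=g["orientation"];m=R.from_quat([w[1],w[2],w[3],w[0]]).as_matrix();ims=[]
for q,c in((p,(236,190)),(s,(312,148))):
    im=cv2.resize(q["color"][c[1]-40:c[1]+40,c[0]-40:c[0]+40,::-1],(560,560),interpolation=cv2.INTER_CUBIC)[:,80:480].copy()
    for k,col in((1,(0,255,255)),(-1,(255,255,0)),(0,(255,0,255))):
        X=t+m[:,1]*k*.030; 
        for z in(.062,.10):
            u=(proj(q,[X[0],X[1],z])-np.array(c)+40.5)*7-[80,0]
            cv2.circle(im,tuple(int(a) for a in u),3,col,-1)
    for z in (.04,.082):
        u=(proj(q,[.5015,.3125,z])-np.array(c)+40.5)*7-[80,0];cv2.circle(im,tuple(int(a) for a in u),3,(0,255,0),-1)
    ims.append(im)
cv2.imwrite("pics/crop4.png",cv2.convertScaleAbs(np.hstack(ims),alpha=1.6,beta=20))
```

```text
(no output)
```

View pics/crop4.png

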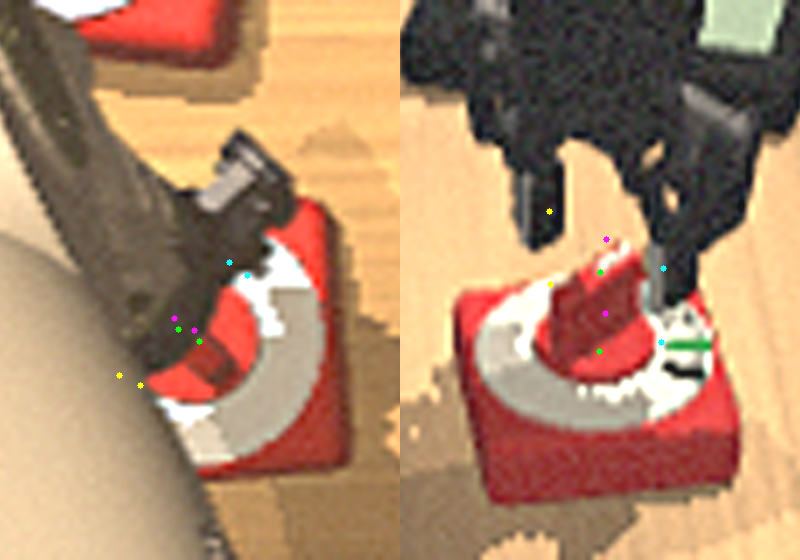

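The fingers straddle the bar, but their tips look higher than I computed: side row 300, about 0.08 m. Closing swings them forward, so I'll correct sideways, close part-way and look again.

Emit:
jog_arm:
  moves:
    - {"fingers": 0.5, "slide": [-1, 3, 2], "angular": [0, 0, 0]}
    - {"fingers": 0.65, "slide": [-1, 3, 2], "angular": [0, 0, 0]}
    - {"fingers": 0.65, "slide": [-1, 3, 2], "angular": [0, 0, 0]}
    - {"fingers": 0.65, "slide": [-1, 3, 2], "angular": [0, 0, 0]}
    - {"fingers": 0.65, "slide": [-1, 3, 2], "angular": [0, 0, 0]}
  squeeze: 40

```text
clock: 4.85
tcp_pos: [0.5011, 0.3131, 0.0642]
orientation: [-0.0, -0.388, 0.922, -0.0]
wrist_force: [1.2, 0.0, -0.9]
finger_gap: 0.0299
grip_force: 0.0
```

```bash
cat > ov.py <<'E'
from h import *
import sys
to(.5015,.3125,.063,226)
s=read_camera("side");p=read_camera("top");g=get_state();t=g["tcp_pos"]
w=g["orientation"];m=R.from_quat([w[1],w[2],w[3],w[0]]).as_matrix();ims=[]
for q,c in((p,(236,190)),(s,(312,148))):
    im=cv2.resize(q["color"][c[1]-40:c[1]+40,c[0]-40:c[0]+40,::-1],(560,560),interpolation=cv2.INTER_CUBIC)[:,80:480].copy()
    for k,col in((1,(0,255,255)),(-1,(255,255,0))):
        X=t+m[:,1]*k*g["finger_gap"]/2; z=t[2]-.011
        u=(proj(q,[X[0],X[1],z])-np.array(c)+40.5)*7-[80,0]
        cv2.circle(im,tuple(int(a) for a in u),3,col,-1)
    ims.append(im)
cv2.imwrite(sys.argv[1],cv2.convertScaleAbs(np.hstack(ims),alpha=1.6,beta=20))
E
python3 ov.py pics/crop5.png
```

```text
clock 4.85 pos [0.50111749 0.31306599 0.0641668 ] yaw -134.32387660586966 q6 -21.45992485096112 gap 0.02989306768025025 F [ 1.16372717  0.03847877 -0.93836262]
slide [ 0.1 -0.7  1.2] turn z -360.32387660586966
```

View pics/crop5.png

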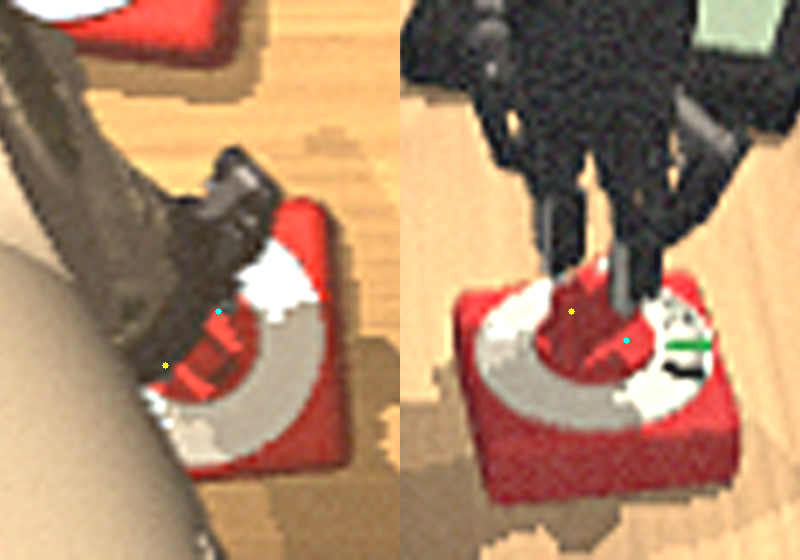

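Emit:
jog_arm:
  moves:
    - {"fingers": 0.75, "slide": [0, 0, 1], "angular": [0, 0, 0]}
    - {"fingers": 0.85, "slide": [0, 0, 1], "angular": [0, 0, 0]}
    - {"fingers": 1, "slide": [0, 0, 1], "angular": [0, 0, 0]}
    - {"fingers": 1, "slide": [0, 0, 1], "angular": [0, 0, 0]}
    - {"fingers": 1, "slide": [0, 0, 1], "angular": [0, 0, 0]}
  squeeze: 30

```text
clock: 5.37
tcp_pos: [0.4994, 0.3146, 0.0634]
orientation: [-0.001, -0.389, 0.921, 0.002]
wrist_force: [-6.0, 5.1, 3.6]
finger_gap: 0.0128
grip_force: 30.5
```

```bash
python3 ov.py pics/crop6.png; python3 -c "
from h import *
print(get_state()['ft_torque'],get_state()['grip_force'])"
```

```text
clock 5.3667 pos [0.49936709 0.31459511 0.063401  ] yaw -134.23848435574763 q6 -21.464244518284985 gap 0.012835882931777355 F [-5.96280598  5.11400796  3.60745235]
slide [ 0.  -3.   0.4] turn z -360.23848435574763
[0.99135123 1.04424462 0.00440412] 30.525071024894714
```

View pics/crop6.png

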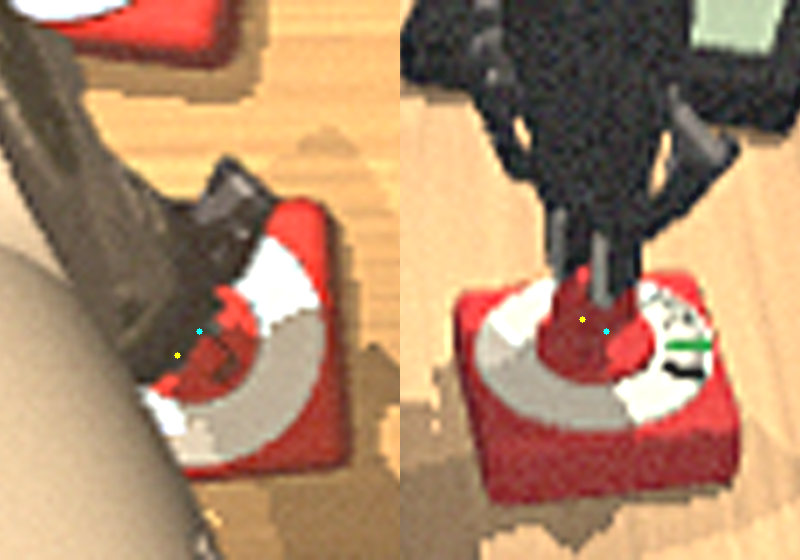

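Emit:
jog_arm:
  moves:
    - {"fingers": 1, "slide": [0, 2, 0], "angular": [0, 0, 0]}
    - {"fingers": 1, "slide": [0, 2, 0], "angular": [0, 0, 6]}
    - {"fingers": 1, "slide": [0, 2, 0], "angular": [0, 0, 12]}
    - {"fingers": 1, "slide": [0, 2, 0], "angular": [0, 0, 18]}
    - {"fingers": 1, "slide": [0, 2, 0], "angular": [0, 0, 24]}
    - {"fingers": 1, "slide": [0, 2, 0], "angular": [0, 0, 30]}
    - {"fingers": 1, "slide": [0, 2, 0], "angular": [0, 0, 36]}
    - {"fingers": 1, "slide": [0, 2, 0], "angular": [0, 0, 40]}
    - {"fingers": 1, "slide": [0, 2, 0], "angular": [0, 0, 40]}

```text
clock: 6.22
tcp_pos: [0.4987, 0.3158, 0.0634]
orientation: [-0.001, -0.048, 0.999, 0.001]
wrist_force: [-4.8, 4.9, 3.2]
finger_gap: 0.0128
grip_force: 30.4
```

```bash
python3 ov.py pics/crop7.png; python3 -c "
from h import *
print(get_state()['ft_torque'],get_state()['grip_force'])"
```

```text
clock 6.2167 pos [0.49869395 0.31576813 0.06337837] yaw -174.44216711190006 q6 18.902446019212782 gap 0.012834706107426345 F [-4.75452167  4.908984    3.16367995]
slide [-2.5 -3.5  0.4] turn z -400.44216711190006
[ 0.93157293  0.80409657 -0.04277989] 30.434834361076355
```

Emit:
jog_arm:
  moves:
    - {"fingers": 1, "slide": [1, 1, 0], "angular": [0, 0, 6]}
    - {"fingers": 1, "slide": [1, 1, 0], "angular": [0, 0, 12]}
    - {"fingers": 1, "slide": [1, 1, 0], "angular": [0, 0, 18]}
    - {"fingers": 1, "slide": [1, 1, 0], "angular": [0, 0, 24]}
    - {"fingers": 1, "slide": [1, 1, 0], "angular": [0, 0, 30]}
    - {"fingers": 1, "slide": [1, 1, 0], "angular": [0, 0, 36]}
    - {"fingers": 1, "slide": [1, 1, 0], "angular": [0, 0, 41]}
    - {"fingers": 1, "slide": [1, 1, 0], "angular": [0, 0, 41]}
    - {"fingers": 1, "slide": [1, 1, 0], "angular": [0, 0, 41]}

```text
clock: 7.07
tcp_pos: [0.4989, 0.3171, 0.0634]
orientation: [-0.0, 0.303, 0.953, 0.002]
wrist_force: [-0.6, 5.5, -0.7]
finger_gap: 0.0133
grip_force: 30.1
```

```bash
python3 ov.py pics/crop7.png; python3 -c "
from h import *
print(get_state()['ft_torque'],get_state()['grip_force'])"
```

```text
clock 7.0667 pos [0.49894732 0.31706895 0.06344006] yaw 144.70444061974902 q6 59.86916638054128 gap 0.013301881520639772 F [-0.58032711  5.48242872 -0.74049711]
slide [-4.7 -2.3  0.4] turn z -81.29555938025098
[ 1.19202823  0.1781448  -0.04055511] 30.10602504014969
```

View pics/crop7.png

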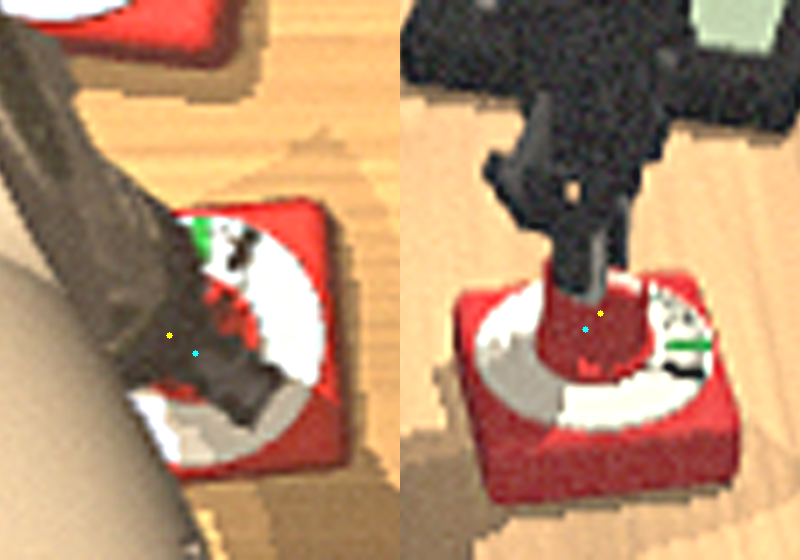

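Emit:
jog_arm:
  moves:
    - {"fingers": 1, "slide": [0, 1, 0], "angular": [0, 0, 0]}
    - {"fingers": 1, "slide": [0, 1, 0], "angular": [0, 0, -6]}
    - {"fingers": 1, "slide": [0, 1, 0], "angular": [0, 0, -12]}
    - {"fingers": 1, "slide": [0, 1, 0], "angular": [0, 0, -18]}
    - {"fingers": 1, "slide": [0, 1, 0], "angular": [0, 0, -24]}
    - {"fingers": 1, "slide": [0, 1, 0], "angular": [0, 0, -29]}
    - {"fingers": 1, "slide": [0, 1, 0], "angular": [0, 0, -32.5]}
    - {"fingers": 1, "slide": [0, 1, 0], "angular": [0, 0, -32.5]}
    - {"fingers": 1, "slide": [0, 1, 0], "angular": [0, 0, -32.5]}

```text
clock: 7.92
tcp_pos: [0.4987, 0.3162, 0.0634]
orientation: [-0.0, 0.025, 1.0, -0.0]
wrist_force: [-3.7, 0.9, 4.1]
finger_gap: 0.0129
grip_force: 30.6
```

```bash
python3 ov.py pics/x.png
python3 - <<'E'
from h import *
# refine mark directions on the dial, where visible in the first top picture
im=cv2.imread("pics/top0.png");p=read_camera("top")
h=cv2.cvtColor(im,cv2.COLOR_BGR2HSV);c=np.array([.5015,.3135])
def rays(mask,wt):
    ys,xs=np.nonzero(mask);X=np.array([at_z(p,(x,y),.04)[:2]-c for x,y in zip(xs,ys)]);w=wt[mask]
    m=(X*w[:,None]).sum(0)/w.sum();print(len(xs),np.degrees(np.arctan2(m[1],m[0])),np.hypot(*m))
M=np.zeros(h.shape[:2],bool);M[178:192,225:250]=1
rays(M&(abs(h[...,0].astype(int)-60)<20)&(h[...,1]>90),h[...,1].astype(float))
M2=np.zeros_like(M);M2[180:190,238:246]=1
rays(M2&(h[...,2]<90)&(h[...,1]<140),(100.-h[...,2]))
E
```

```text
clock 7.9167 pos [0.49869938 0.31615053 0.06342166] yaw 177.08103285272608 q6 27.495488626304727 gap 0.012899650001738637 F [-3.67898958  0.87979248  4.14061016]
slide [-3.  -3.5  0.4] turn z -48.91896714727392
15 -1.4495759731933668 0.04090392860497277
13 -26.758506060174827 0.04134046507806211
```

Emit:
jog_arm:
  moves:
    - {"fingers": 0.8, "slide": [0, 0, 0], "angular": [0, 0, 0]}
    - {"fingers": 0.6, "slide": [0, 0, 0], "angular": [0, 0, 0]}
    - {"fingers": 0.4, "slide": [0, 0, 0], "angular": [0, 0, 0]}
    - {"fingers": 0.4, "slide": [0, 0, 0], "angular": [0, 0, 0]}
    - {"fingers": 0.4, "slide": [0, 0, -20], "angular": [0, 0, 0]}
    - {"fingers": 0.4, "slide": [0, 0, -50], "angular": [0, 0, 0]}
    - {"fingers": 0.4, "slide": [0, 0, -90], "angular": [0, 0, 0]}
    - {"fingers": 0.4, "slide": [0, -35, -125], "angular": [0, 0, 0]}
    - {"fingers": 0.4, "slide": [20, -70, -140], "angular": [0, 0, 0]}
    - {"fingers": 0.4, "slide": [40, -110, -140], "angular": [0, 0, 0]}

```text
clock: 8.9
tcp_pos: [0.462, 0.2174, 0.2065]
orientation: [0.004, 0.024, 1.0, 0.001]
wrist_force: [0.8, -1.5, -0.1]
finger_gap: 0.0512
grip_force: 0.0
```

Emit:
jog_arm:
  moves:
    - {"fingers": 0.4, "slide": [10, -35, 0], "angular": [0, 0, 0]}
    - {"fingers": 0.4, "slide": [20, -70, 0], "angular": [0, 0, 0]}
    - {"fingers": 0.4, "slide": [30, -105, 0], "angular": [0, 0, 0]}
    - {"fingers": 0.4, "slide": [40, -140, 0], "angular": [0, 0, 0]}
    - {"fingers": 0.4, "slide": [40, -140, 0], "angular": [0, 0, 0]}

```text
clock: 9.32
tcp_pos: [0.4102, 0.075, 0.2027]
orientation: [-0.0, 0.028, 1.0, -0.001]
wrist_force: [-0.1, 0.6, -0.3]
finger_gap: 0.0511
grip_force: 0.0
```

Run:
```python
from h import *
p=read_camera("top");s=read_camera("side");c=(236,195);ims=[]
for n,q,c in(("t",p,(236,195)),("s",s,(312,156))):
    ims.append(cv2.resize(q["color"][c[1]-25:c[1]+25,c[0]-25:c[0]+25,::-1],(400,400),interpolation=cv2.INTER_CUBIC))
cv2.imwrite("pics/crop8.png",cv2.convertScaleAbs(np.hstack(ims),alpha=1.4))
to(.5,.3,.2,180)
```

```text
clock 9.4167 pos [0.41227922 0.07819093 0.2029437 ] yaw 176.95116877985998 q6 2.800864058870595 gap 0.05128456532332924 F [-0.08084718 -0.64141893  0.48398073]
slide [-75.8 226.2   3. ] turn z -3.0488312201400163
```

View pics/crop8.png

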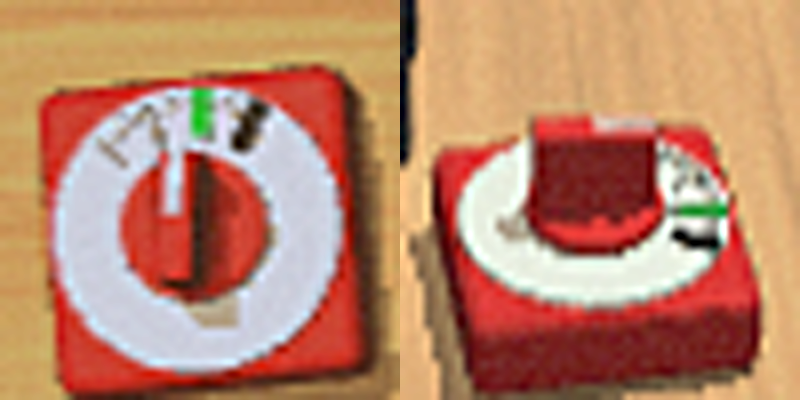

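Run:
```python
from h import *
for n,c,z in(("top",(236,198),.04),("side",(312,158),.04)):
    q=read_camera(n);h0=28;K=8
    a=np.mean([read_camera(n)["color"][c[1]-h0:c[1]+h0,c[0]-h0:c[0]+h0].astype(np.float32) for _ in range(4)],0)
    a=cv2.resize(a,None,fx=K,fy=K,interpolation=cv2.INTER_CUBIC).clip(0,255).astype(np.uint8)
    px=lambda P:(np.asarray(P,float)+.5)/K-.5+np.array(c)-h0
    W=lambda P:np.array([at_z(q,px(u),z)[:2] for u in P])
    h=cv2.cvtColor(a,cv2.COLOR_RGB2HSV);r,g,b=[a[...,i].astype(int) for i in range(3)]
    white=((g>.6*r)&(abs(h[...,0].astype(int)-14)>9)|(h[...,1]<60)).astype(np.uint8)
    white&=(np.hypot(*np.subtract(np.mgrid[:K*2*h0,:K*2*h0],K*h0))<K*22).astype(np.uint8)
    cs,_=cv2.findContours(white,cv2.RETR_EXTERNAL,cv2.CHAIN_APPROX_NONE)
    C=W(max(cs,key=cv2.contourArea)[:,0,:])
    # robust circle fit of known radius
    from scipy.optimize import least_squares
    o=least_squares(lambda v:np.hypot(*(C-v[:2]).T)-v[2],[*C.mean(0),.051],loss="soft_l1",f_scale=.001).x
    print(n,"circle",np.round(o,4))
    gm=(abs(h[...,0].astype(int)-60)<20)&(h[...,1]>100)
    ys,xs=np.nonzero(gm);G=W(np.stack([xs,ys],1)[::3]);d=G.mean(0)-o[:2]
    e=np.linalg.svd(G-G.mean(0),full_matrices=False)[2][0]
    e*=np.sign(e@d);D=lambda v:round(np.degrees(np.arctan2(v[1],v[0])),2)
    print("green from centre",D(d),np.hypot(*d),"own axis",D(e))
    th=np.radians(np.arange(-60,80,1.));v=[]
    for t in th:
        v.append(np.mean([h[tuple(int(round(k)) for k in ((proj(q,[o[0]+R_*np.cos(t),o[1]+R_*np.sin(t),z])-np.array(c)+h0+.5)*K-.5)[::-1])][2] for R_ in np.arange(.036,.046,.002)]))
    v=np.array(v)
    k=(th>np.radians(-38))&(th<np.radians(-16));w=(v[k].max()-v[k]).clip(0);print("black",np.degrees((th[k]*w).sum()/w.sum()))
    if n=="top":
        m=((r>150)&(g<90)).astype(np.uint8)  # lit top of bar
        st=np.array([D(at_z(q,px((0,0)),.082)[:2])])
        e1=cv2.Sobel(cv2.GaussianBlur(r.astype(np.float32),(0,0),3),cv2.CV_32F,1,0)
        # bar's right edge (bright->dark), rows through the knob
        P=[]
        for y in range(int(190),int(270),2):
            row=e1[y,150:260];P.append((150+int(row.argmin()),y))
        P=np.array(P);X=np.array([at_z(q,px(u),.082)[:2] for u in P])
        f=np.polyfit(X[:,0],X[:,1],1);res=X[:,1]-np.polyval(f,X[:,0]);ok=abs(res)<.002;f=np.polyfit(X[ok,0],X[ok,1],1)
        print("bar edge yaw",np.degrees(np.arctan(f[0])),ok.sum(),len(P))
```

```text
top circle [0.5019 0.3136 0.0511]
green from centre -1.95 0.041583874977571905 own axis -1.8
black -26.64196957380095
bar edge yaw -0.7704079462185437 40 40
side circle [0.4991 0.3118 0.0498]
green from centre 1.0 0.04190455149612458 own axis -14.41
black -23.672898784736976
```

Run:
```python
from h import *
q=read_camera("side");c=(312,156);K=8
a=np.mean([read_camera("side")["color"][131:181,287:337].astype(np.float32) for _ in range(6)],0)
r=cv2.GaussianBlur(cv2.resize(a[...,0],None,fx=K,fy=K,interpolation=cv2.INTER_CUBIC),(0,0),2.5)
e=cv2.Sobel(r,cv2.CV_32F,0,1)
P=np.array([(x,122+int(e[122:155,x].argmin())) for x in range(145,245,3)])
X=np.array([at_z(q,(u+.5)/K-.5+np.array([287,131]),.082)[:2] for u in P.astype(float)])
f=np.polyfit(X[:,0],X[:,1],1);print("side bar yaw",np.degrees(np.arctan(f[0])),np.std(X[:,1]-np.polyval(f,X[:,0])),X.mean(0))
for k in range(2):
    p=read_camera(["top","side"][k])
    print([(np.round(d["point"],1),round(d["p"],2)) for d in look_for("mug",p)[:1]+look_for("blue_timer_tip",p)[:1]])
```

```text
side bar yaw -4.4227949162737055 0.000326069368117559 [0.49877618 0.30554816]
[(array([442.7, 177. ]), 0.7), (array([343.7, 186.6]), 0.55)]
[(array([361.5, 338.6]), 0.64), (array([330. , 230.4]), 0.72)]
```

```bash
python3 -c "
from workcell import *
print(get_state()['clock'],hand_in())"
```

```text
the job is handed in; nothing more can be done
10.5667 None
```

The red timer's knob was wound to about 1.44 rad (past the 1.309 top mark), turned back to within an estimated 1–2° of the green mark (the side camera alone read about 5° off) and released; the blue timer and mug were not touched, and the job was handed in at 10.6 s with no verdict returned.

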